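# Fit the knife insert into the bench fruit slicer

## Task

The slicer is waiting for its freshly sanitised knife insert. Pick the insert off the wire draining rack holding it by its edges, with no finger on its flat top or bottom faces, thread it nose first and knife side up through the slot under the slicer's near fence until the nose is home against the stop at the far end, then swing the keeper arm fully shut across the back of the insert, without pushing the other things on the table about.

Things in the scene. Friction and masses are not known exactly. Their poses are not given: they have to be found in the camera images.
- knife_insert: Knife insert: flat steel plate 160 mm long (x), 60 wide (y), 6.6 thick, 0.19 kg, lying flat on the rack, underside 32 mm above the table. Origin: centre of the underside. +x points to the nose (last 10 mm stepped down to 52 mm wide, 4 thick), -x to the tang (bare end with a dark round mark), +z to the knife side (knife strip up to 9 mm above the underside).
- insert_faces: The insert's flat top and bottom faces with the knife strip, from 2 mm inside the edges; fixed to the insert, same frame and origin. Not to be touched by the fingers; the insert's long sides (y = +-30 mm) and its end edges may be.
- insert_nose (a point): Point on the insert at the very end of its nose, mid width, underside level (x = +80 mm in the insert's frame).
- insert_grip (a point): Middle of the tang at half thickness (x = -55, z = 3.3 mm in the insert's frame): hold the two long edges here, since the last 50 mm of the tang stay outside the slicer.
- slicer: Bench fruit slicer, fixed: low aluminium bed 135 mm deep (x), 240 wide (y); deck 58.5 mm, fences 78.5 mm above the table; a fruit pusher (top 102 mm) stands on the right-hand deck. Origin: on the table under the middle of the slot's mouth, in the plane of the near side; +x is the way the insert slides in. A keeper bracket (x -76..0, y 70..100, 36 mm high) stands out on the left.
- slot_mouth (a point): Middle of the slot's mouth at ledge level, 40 mm above the table; axes of the slicer. The slot is 64 mm wide between its sides, its deck lips overhang the ledges with 10.5 mm of height between; in the first 15 mm the mouth flares about 7 mm to the sides, up and down. Above the mouth the near fence spans from 62 to 78.5 mm.
- slot_end (a point): Where the insert's nose point is when it is home against the stop: 110 mm beyond slot_mouth, at ledge level.
- keeper (a joint): Angle of the keeper arm, a flat steel bar on an upright pivot (36 to 50 mm above the table, 14 wide, reaching 92 mm from the pivot). 0 = shut: along the slicer's -y, its front face 4 mm behind the tang end of a homed insert. Grows as it opens: 1.57 = along the slicer's -x, towards the robot; range 0 to 2.4. Stays where left (about 1 N at the knob).
- keeper_pivot (a point): Pivot axis of the keeper, 43 mm above the table, at x = -61, y = +85 mm in the slicer's frame.
- keeper_knob (a point): Centre of the keeper's upright black knob: cylinder of 18 mm diameter, 30 mm high (54 to 84 mm above the table), 75 mm from the pivot; pinch or push it from above.
- rack: Wire draining rack, fixed: 170 mm long (x), 104 wide (y); side runners on the table, two cross bars at x = -25 and +55 mm with tops 32 mm up, their ends rising to 47 mm at y = +-52. Origin: on the table under its middle. The insert's tang overhangs the cross bar towards -x.
- cup: Bystander, loose: sample cup with a ribbed screw cap, 49 mm across, 55 mm high, standing behind the rack; origin under its middle.
- counter: Bystander, loose: round hand tally counter, 54 x 50 x 20 mm, lying at the left front; origin under its middle.
- thermometer: Bystander, loose: probe thermometer, 26 x 178 x 16 mm, lying at the right front; origin under its middle.

How it is judged (in metres and radians):
On the way, in this order (a step that is already met when the one before it is completed fails the run):
1. the insert is lifted off the rack (height (world z) of knife_insert above 0.05 m and contact force between knife_insert and rack below 0.05 N), for 0.2 s.
2. the insert lies home in the slot, nose at the stop, knife side up (y of insert_nose in the frame of slicer between -0.004 and 0.004 m and z of insert_nose in the frame of slicer between 0.037 and 0.0455 m and angle between knife_insert's own z axis and vertical below 0.08 rad and angle between the x axis of knife_insert and the x axis of slicer, either way round below 0.08 rad and x of insert_nose in the frame of slicer above 0.104 m), for 0.2 s.
At the end, for the whole second after the job is handed in: The insert lies at rest in the slicer's slot, knife side up and nose first, its nose within 6 mm of the stop and 4 mm of the middle, at ledge level (-3 to +5.5 mm) and straight within 0.08 rad; the keeper arm is shut behind it (under 0.1 rad) (all of step 2 and value of joint keeper below 0.1 rad and linear speed of knife_insert below 0.02 m/s); the robot touches nothing.
It fails at once if a finger touches the insert's flat top or bottom face (more than 1 N) (contact force between the fingers and insert_faces above 1 N).
It fails at once if the cup is pushed more than 3 cm (distance of cup from where it was at the start of the episode above 0.03 m).
It fails at once if the counter is pushed more than 3 cm (distance of counter from where it was at the start of the episode above 0.03 m).
It fails at once if the thermometer is pushed more than 3 cm (distance of thermometer from where it was at the start of the episode above 0.03 m).
It also fails if it takes over 53 s, if anything falls off the work surface, if the arm or the gripper's body presses on something with over 40 N, if the wrist force passes 120 N, or if a joint passes its speed limit or range.

## Robot

A 6-joint arm with a two-finger parallel gripper is mounted at the origin on a cart in front of the work surface, level with it; the furniture and walls round the work are solid. World frame = base frame: x ahead of the robot, y to its left, z up, the work surface at z = 0. Lengths are in mm, angles in degrees, forces in N, time in s.
With the tool pointing down it reaches from about 275 to 850 mm from the base axis. Payload 5.2 kg.
Tool frame: the origin (TCP) lies between the finger pads; the fingertips stand 19 mm ahead of it and the grasp point (between the pads) is the TCP; z points along the fingers, y is the line along which they close (so a half turn about z gives the same grasp; the last joint's range is limited). The gripper opens to 85 mm and grips with 20 to 120 N. Pads are 22 mm wide; open, the fingers measure 114 mm over their backs; the gripper's body (76 mm by 85 mm) begins 54 mm behind the grasp point. The pads swing forward as they close: fully open they stand 13 mm farther back than shut.
Start: joints at [-86.964, 14.817, 87.949, -0, 77.235, -11.62], TCP at [139.182, -532.103, 250.31] pointing down, gripper open.
Joint ranges: [-179.93, 179.93], [-52.35, 119.4], [10.71, 147.94], [-69.91, 249.91], [12.55, 155.21], [-178.61, 178.61]. Speed limits (degrees/s): [147.25, 147.25, 180, 180, 180, 180].

## Interface

Orientations are given as [roll, pitch, yaw] about the fixed x, y, z axes, in that order (R = Rz(yaw) Ry(pitch) Rx(roll)).
In Python, from workcell import sense, get_image, hand_in gives the robot as it stands.
- The arm moves only by the tool play_rows, never from a script. Its argument "motion" is a list of rows, each an object with "delta_pos": the shift along the tool's x, y, z each as a share of 200 mm, from -1 to 1, a list of three; "rot": the turn, a rotation vector about the tool's x, y, z each as a share of pi/4 rad, from -1 to 1, a list of three; "claw": the finger opening in mm, from 0 to 85.4. A call has exactly 5 rows; each row is the pose to reach, as a shift and turn from the pose commanded when the call began, along the tool's axes at that moment; what a row does not reach only later rows make up. A row lasts 1/12 s, in which the tool goes at most 41.7 mm and 7.16 degrees, less where a joint would pass 70% of its speed; a pose out of reach is approached as far as the arm can. A call with a number of a shift or a turn outside -1 to 1 is refused whole. A call with a gripper value outside its range is refused whole. The fingers move at their own pace and stop on an object; "force" is the grip in N (left out, the last holds). Time passes only in rows, so rows that repeat a pose let the fingers close, or fill a call up. It gives the time, the measured TCP pose, the force, the opening and the grip force at its end, in the units of the state.
- sense(): the state, without advancing time (a new reading comes with each control period).
- get_image(name): name is "side" or "top" or "wrist"; returns a dict with "frame" (384x512x3 uint8, red, green, blue), "z_map" (384x512 float32, mm along the optical axis (not along the pixel's ray), 0 where there is no reading), "camera_matrix" (3x3 intrinsics, pixels), "k1" (the pictures are not rectified: a ray, as slopes to the right and down, at radius r is drawn at 1 + k1 r^2 times it, then the intrinsics apply), "xyz" and "rotation" of the camera in the world; the wrist camera has in their place "mount" (4x4, takes a point from camera to tool coordinates, whose origin is the TCP and whose axes are the flange's). Camera axes: x right, y up, looking along -z (the intrinsics and any distortion apply to the point x, -y, -z); pixel columns grow to the right and rows downward; lengths in mm; the calibration is good to about 2 mm. A picture is of the moment at which its call begins: read the wrist's pose just before it.
- hand_in(): hands the job in; it is judged then, once.
The state is a dict: "t": time; "qpos": joint angles; "qvel": joint speeds; "joint_efforts": joint torques, N m; "eef_pos": TCP position; "tcp_rot": TCP orientation; "contact_force": force on the tool from outside, world axes, zero at the start; "ft_torque": the same for the moment, N m; "gripper_width": finger opening in mm; "grip_force": force on a finger pad.
Only numpy, scipy, OpenCV 4.12 (cv2) and the standard library are available. Lean on these libraries where they do the work, as an engineer would, in place of code of your own. Each camera call takes 0.05 s, during which the arm holds its last target. There are 200 camera calls.

## Working session

There is one attempt and no reset: what is moved stays moved. The work goes in short steps, Python scripts to look and compute and a tool call to move; the robot and the scene stay as the last step left them, time stands still between calls to the robot, and variables do not carry over. Pictures are saved under pics/ and viewed, at most 11 in all, crops included, and the job is handed in when it is done.

Besides the shell and the picture viewer there is one more tool, called after "Request:" as name(argument=value, ...) on one line, values as JSON. play_rows: Moves the arm, as the interface text tells. Its arguments: {"type":"object","properties":{"motion":{"type":"array"},"force":{"type":"number"}},"required":["motion"]}

```bash
mkdir -p pics; cat > h.py <<'E'
import numpy as np, cv2, pickle
from workcell import sense, get_image, hand_in
from scipy.spatial.transform import Rotation as R
def grab(name):
    s=sense(); d=get_image(name)
    if 'mount' in d:
        T=np.eye(4); T[:3,:3]=R.from_euler('xyz',s['tcp_rot'],degrees=True).as_matrix(); T[:3,3]=s['eef_pos']
        M=T@np.array(d['mount']); d['xyz']=M[:3,3]; d['rotation']=M[:3,:3]
    d['K']=np.array(d['camera_matrix']); d['C']=np.array(d['xyz']); d['Rm']=np.array(d['rotation'])
    if d['Rm'].shape!=(3,3): d['Rm']=R.from_euler('xyz',d['Rm'].ravel(),degrees=True).as_matrix()
    return d
def slopes(d,uv):
    K=d['K']; uv=np.atleast_2d(np.array(uv,float))
    p=np.c_[(uv[:,0]-K[0,2])/K[0,0],(uv[:,1]-K[1,2])/K[1,1]]; q=p.copy()
    for _ in range(20): q=p/(1+d['k1']*(q**2).sum(1,keepdims=True))
    return q
def rays(d,uv):
    q=slopes(d,uv); return np.c_[q[:,0],-q[:,1],-np.ones(len(q))]@d['Rm'].T
def onz(d,uv,z):
    r=rays(d,uv); return d['C']+r*((z-d['C'][2])/r[:,2])[:,None]
def cloud(d):
    h,w=d['z_map'].shape; u,v=np.meshgrid(np.arange(w),np.arange(h))
    r=rays(d,np.c_[u.ravel(),v.ravel()]); P=d['C']+r*d['z_map'].reshape(-1,1); P[d['z_map'].ravel()==0]=np.nan
    return P.reshape(h,w,3)
def proj(d,P):
    c=(np.atleast_2d(P)-d['C'])@d['Rm']; s=np.c_[c[:,0],-c[:,1]]/-c[:,2:]
    s=s*(1+d['k1']*(s**2).sum(1,keepdims=True)); return s*[d['K'][0,0],d['K'][1,1]]+d['K'][:2,2]
def save(d,fn): cv2.imwrite(fn,cv2.cvtColor(d['frame'],cv2.COLOR_RGB2BGR))
E
python3 - <<'E'
from h import *
print(sense())
for n in ('top','side'):
    d=grab(n); pickle.dump(d,open(n+'.pkl','wb')); save(d,f'pics/{n}0.png'); print(n,d['C'],d['Rm'],d['K'],d['k1'])
E
```

```text
{'t': 0.0, 'qpos': array([-8.69650201e+01,  1.48623633e+01,  8.80124141e+01,  4.68786091e-04,
        7.72360677e+01, -1.16203483e+01]), 'qvel': array([ 0.09281844,  0.01761557, -0.02242032, -0.00343044, -0.07740514,
        0.05367585]), 'joint_efforts': array([ 3.66019622e-04, -4.46025789e+01, -2.90574306e+01, -3.29460936e-04,
        1.16956991e-02, -1.57480497e-05]), 'eef_pos': array([ 139.14274601, -531.58140185,  249.43616316]), 'tcp_rot': array([-1.79891519e+02, -2.27746744e-02,  1.46552026e+01]), 'contact_force': array([ 0.18105413,  0.42064978, -0.51658855]), 'ft_torque': array([-0.015137  ,  0.03988137, -0.03991635]), 'grip_force': 0.0, 'gripper_width': 85.53987570248859}
top [390.38497725 163.52181378 976.19026935] [[ 0.0244783   0.98010722 -0.19695341]
 [-0.99965421  0.02589044  0.00459792]
 [ 0.00960566  0.19677276  0.98040207]] [[368.8864899    0.         251.80403724]
 [  0.         368.8864899  193.25530895]
 [  0.           0.           1.        ]] -0.01923792885062619
side [ 547.92418142 1039.67886421  534.40236884] [[-0.99952685  0.01684257 -0.02573719]
 [-0.03062345 -0.46664217  0.88391588]
 [ 0.00287736  0.88428582  0.46693716]] [[361.15453418   0.         249.9065226 ]
 [  0.         361.15453418 191.14776313]
 [  0.           0.           1.        ]] -0.05377037546110222
```

View pics/top0.png

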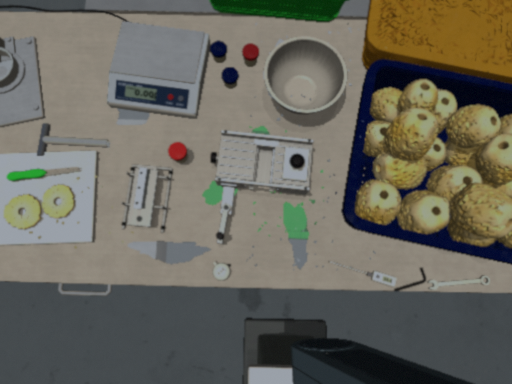

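View pics/side0.png

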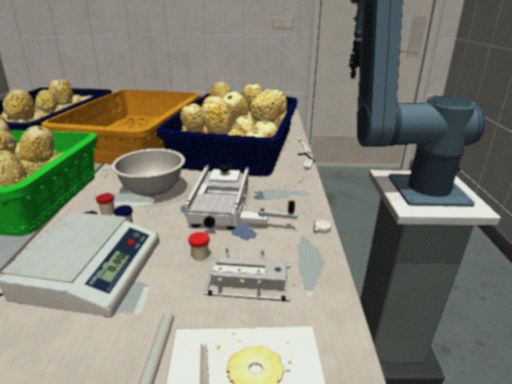

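The top view shows the rack with the insert at about (148,197) and the slicer at about (265,160). The keeper arm runs from (230,190) to its knob at (221,236), and the cup is at (178,152). The side view agrees. Next, a rough localisation of each.

```bash
python3 - <<'E'
from h import *
d=pickle.load(open('top.pkl','rb'))
P=cloud(d)
for n,uv in dict(rack=(148,197),tang=(140,222),nose=(150,170),cup=(178,152),fenceL=(232,185),fence=(262,187),knob=(221,236),piv=(230,193),counter=(222,270),table=(195,250)).items():
    print(n,P[uv[1],uv[0]].round(1), onz(d,[uv],38)[0].round(1))
c=d['frame'][120:260,110:330]; cv2.imwrite('pics/c0.png',cv2.cvtColor(cv2.resize(c,None,fx=3.6,fy=3.6,interpolation=cv2.INTER_CUBIC),cv2.COLOR_RGB2BGR))
E
```

```text
rack [562.3 427.8  35.8] [561.9 427.2  38. ]
tang [496.1 441.4  41.5] [496.5 442.5  38. ]
nose [633.6 427.2  39.7] [634.  427.7  38. ]
cup [680.4 354.3  53.2] [685.2 357.5  38. ]
fenceL [596.1 210.5  53. ] [599.4 211.2  38. ]
fence [605.3 131.6  -3.8] [596.2 133.   38. ]
knob [nan nan nan] [466.3 234.5  38. ]
piv [578.8 215.9  34.4] [578.  215.7  38. ]
counter [381.8 229.9  18.8] [382.  228.6  38. ]
table [431.1 303.6   1.8] [429.6 298.4  38. ]
```

View pics/c0.png

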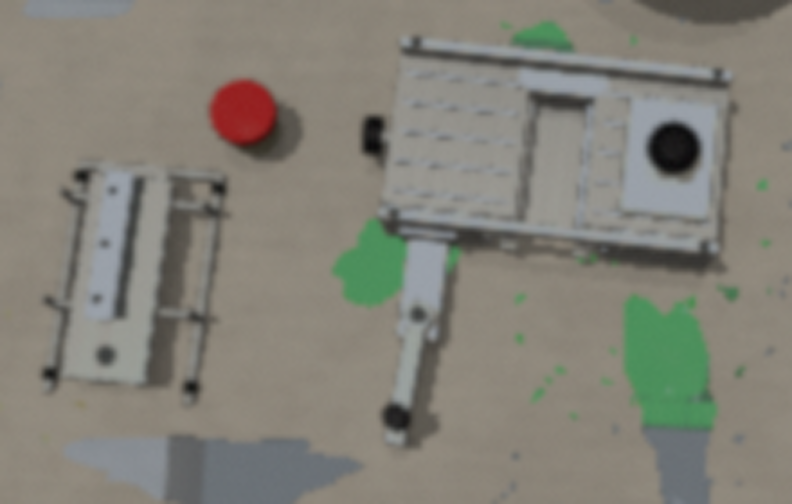

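Request:
play_rows(motion=[{"delta_pos": [0.11,-0.15,-0.03],"rot": [0,0,0],"claw": 85},{"delta_pos": [0.23,-0.3,-0.06],"rot": [0,0,0],"claw": 85},{"delta_pos": [0.34,-0.45,-0.09],"rot": [0,0,0],"claw": 85},{"delta_pos": [0.46,-0.6,-0.12],"rot": [0,0,0],"claw": 85},{"delta_pos": [0.57,-0.74,-0.14],"rot": [0,0,0],"claw": 85}])

```text
t: 0.52
eef_pos: [212.4, -358.0, 278.3]
tcp_rot: [-180.0, -0.0, 14.6]
contact_force: [0.4, -0.1, -0.4]
gripper_width: 84.7
grip_force: 0.0
```

Request:
play_rows(motion=[{"delta_pos": [0.11,-0.15,-0.03],"rot": [0,0,0],"claw": 85},{"delta_pos": [0.23,-0.3,-0.06],"rot": [0,0,0],"claw": 85},{"delta_pos": [0.34,-0.45,-0.09],"rot": [0,0,0],"claw": 85},{"delta_pos": [0.46,-0.6,-0.12],"rot": [0,0,0],"claw": 85},{"delta_pos": [0.57,-0.74,-0.14],"rot": [0,0,0],"claw": 85}])

```text
t: 0.93
eef_pos: [285.0, -186.0, 306.7]
tcp_rot: [180.0, -0.0, 14.6]
contact_force: [1.0, -0.8, -0.1]
gripper_width: 85.1
grip_force: 0.0
```

Request:
play_rows(motion=[{"delta_pos": [0.11,-0.15,-0.03],"rot": [0,0,0],"claw": 85},{"delta_pos": [0.23,-0.3,-0.06],"rot": [0,0,0],"claw": 85},{"delta_pos": [0.34,-0.45,-0.09],"rot": [0,0,0],"claw": 85},{"delta_pos": [0.46,-0.6,-0.12],"rot": [0,0,0],"claw": 85},{"delta_pos": [0.57,-0.74,-0.14],"rot": [0,0,0],"claw": 85}])

```text
t: 1.35
eef_pos: [357.9, -13.9, 334.9]
tcp_rot: [180.0, -0.1, 14.7]
contact_force: [0.7, -0.1, 1.0]
gripper_width: 84.9
grip_force: 0.0
```

Request:
play_rows(motion=[{"delta_pos": [0.11,-0.15,-0.03],"rot": [0,0,0.09],"claw": 85},{"delta_pos": [0.23,-0.3,-0.06],"rot": [0,0,0.18],"claw": 85},{"delta_pos": [0.34,-0.45,-0.09],"rot": [0,0,0.27],"claw": 85},{"delta_pos": [0.46,-0.6,-0.12],"rot": [0,0,0.36],"claw": 85},{"delta_pos": [0.57,-0.74,-0.14],"rot": [0,0,0.44],"claw": 85}])

```text
t: 1.77
eef_pos: [430.8, 158.4, 362.6]
tcp_rot: [-180.0, -0.0, -5.3]
contact_force: [0.4, 0.2, 0.1]
gripper_width: 85.0
grip_force: 0.0
```

```bash
python3 - <<'E'
from h import *
d=grab('wrist'); s=sense(); print(s['t'],s['eef_pos'],s['tcp_rot'],s['qpos'].round(1)); print(np.array(d['mount']).round(3),d['C'],d['K'],d['k1'])
pickle.dump(d,open('w1.pkl','wb')); save(d,'pics/w1.png')
E
```

```text
1.8167 [432.84075761 163.08297822 362.71842202] [-1.79708959e+02 -9.63130214e-02 -5.39155298e+00] [  6.6   2.3  87.4   0.3  90.2 102. ]
[[-1.00000e-03  9.58000e-01  2.86000e-01  7.24390e+01]
 [ 1.00000e+00  1.00000e-03  0.00000e+00 -2.54000e-01]
 [-0.00000e+00  2.86000e-01 -9.58000e-01 -1.24268e+02]
 [ 0.00000e+00  0.00000e+00  0.00000e+00  1.00000e+00]] [502.89918077 151.95532649 486.94012104] [[306.66678947   0.         253.93646933]
 [  0.         306.66678947 187.39571054]
 [  0.           0.           1.        ]] 0.0200956625806804
```

View pics/w1.png

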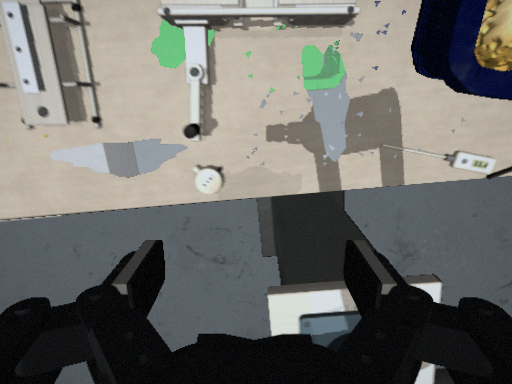

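The wrist view shows the rack at upper left, around (45,60), the keeper knob at (192,130), and the slicer's near fence at the top edge. The camera looks back toward the fingers, so I'll move ahead and then take two views covering both the rack and the slicer.

Request:
play_rows(motion=[{"delta_pos": [0.14,-0.13,0.07],"rot": [0,0,0],"claw": 85},{"delta_pos": [0.28,-0.26,0.14],"rot": [0,0,0],"claw": 85},{"delta_pos": [0.42,-0.39,0.21],"rot": [0,0,0],"claw": 85},{"delta_pos": [0.56,-0.52,0.28],"rot": [0,0,0],"claw": 85},{"delta_pos": [0.7,-0.64,0.34],"rot": [0,0,0],"claw": 85}])

```text
t: 2.23
eef_pos: [582.2, 272.1, 292.5]
tcp_rot: [180.0, 0.1, -5.1]
contact_force: [0.2, -0.4, 1.3]
gripper_width: 85.1
grip_force: 0.0
```

```bash
python3 - <<'E'
from h import *
for i in range(4):
    d=grab('wrist'); s=sense()
print(s['t'],s['eef_pos'],s['tcp_rot'],d['C'])
pickle.dump(d,open('w2.pkl','wb')); save(d,'pics/w2.png')
E
```

```text
2.4333 [581.21435708 270.85339265 291.63956246] [179.88955429   0.26635107  -5.09381036] [654.95000235 265.62595363 412.97258932]
```

Request:
play_rows(motion=[{"delta_pos": [0.05,-0.15,0],"rot": [0,0,0],"claw": 85},{"delta_pos": [0.1,-0.3,0],"rot": [0,0,0],"claw": 85},{"delta_pos": [0.1,-0.4,0],"rot": [0,0,0],"claw": 85},{"delta_pos": [0.1,-0.4,0],"rot": [0,0,0],"claw": 85},{"delta_pos": [0.1,-0.4,0],"rot": [0,0,0],"claw": 85}])

```text
t: 2.85
eef_pos: [607.8, 348.7, 295.8]
tcp_rot: [-180.0, -0.1, -5.1]
contact_force: [-0.2, -0.9, 0.0]
gripper_width: 85.2
grip_force: 0.0
```

```bash
python3 - <<'E'
from h import *
for i in range(4):
    d=grab('wrist'); s=sense()
print(s['t'],s['eef_pos'],s['tcp_rot'],d['C'])
pickle.dump(d,open('w3.pkl','wb')); save(d,'pics/w3.png')
a=cv2.imread('pics/w2.png')
cv2.imwrite('pics/w23.png',cv2.resize(np.vstack([a[:230],cv2.imread('pics/w3.png')[:230]])[:, :],(655,589),interpolation=cv2.INTER_CUBIC))
E
```

```text
3.05 [608.36751875 347.35000179 295.53528096] [-1.79996398e+02 -6.56452495e-02 -5.21399406e+00] [680.23899963 341.05896349 420.05145592]
```

View pics/w23.png

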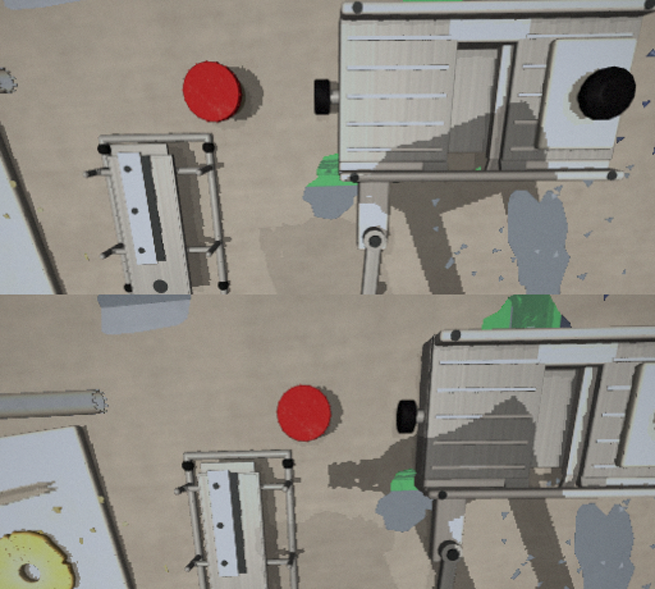

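Stacked wrist views at 1.28x scale. In the first, the insert runs from about (145,145) to (165,290), with its dark mark at (160,285). The pivot is at (374,238), and the near fence runs from (345,177) to (615,176). The deck gap spans x≈452–512. Now to measure these with the depth cloud and with rays.

```bash
python3 - <<'E'
from h import *
for n in ('w2','w3','top'):
    d=pickle.load(open(n+'.pkl','rb')); P=cloud(d); x,y,z=P[...,0],P[...,1],P[...,2]
    g=d['frame'].astype(int)
    tb=(abs(x-500)<60)&(abs(y-320)<40); print(n,'table z',np.nanmedian(z[tb]))
    m=((x>440)&(x<680)&(y>380)&(y<490)&(z>34)&(z<46)&(g.min(2)>90)).astype(np.uint8)
    m=cv2.morphologyEx(m,cv2.MORPH_OPEN,np.ones((5,5)))
    cs,_=cv2.findContours(m,0,1); c=max(cs,key=cv2.contourArea)[:,0]
    W=onz(d,c,38.6)[:,:2].astype(np.float32); r=cv2.minAreaRect(W)
    print(' insert rect',r, 'z med',np.nanmedian(z[m>0]), 'n',m.sum())
    f=(x>560)&(x<640)&(y>-30)&(y<260)&(z>73)&(z<85)
    q=P[f]; 
    if len(q)>20:
        l=cv2.fitLine(q[:,:2].astype(np.float32),cv2.DIST_HUBER,0,.01,.01).ravel(); ang=np.degrees(np.arctan2(l[1],l[0]));print(' fence',l,ang,'z',np.median(q[:,2]),'y range',q[:,1].min(),q[:,1].max(),len(q))
        s=np.array(l[:2])*np.sign(-l[1]); # towards -y
        ex=np.array([-s[1],s[0]])  # +x slicer
        t=(q[:,:2]-l[2:])@ex; print(' across',np.percentile(t,[2,50,98]),'ex',ex)
        # deck profile at 40-90 mm in
        u=(P[...,:2]-l[2:])@ex; v=-(P[...,:2]@s)
        for lo in (30,60):
            k=(u>lo)&(u<lo+20)&(v>60)&(v<180)
            b=np.arange(60,180,4); print(' ',lo,[(int(a),round(float(np.nanmedian(z[k&(v>=a)&(v<a+4)])),0)) for a in b if (k&(v>=a)&(v<a+4)).sum()>3])
E
```

```text
w2 table z 0.4960172534061371
 insert rect ((569.3701782226562, 444.3420715332031), (60.0423698425293, 160.11172485351562), 86.40767669677734) z med 39.35600972267446 n 4989
 fence [8.271040e-02 9.965736e-01 5.978306e+02 1.379794e+02] 85.255615 z 78.58059540209308 y range 18.356999736543344 256.86629432983483 1714
 across [-4.53584703  0.00541113  3.58094174] ex [ 0.9965736 -0.0827104]
  30 [(64, 59.0), (72, 70.0), (76, 71.0), (80, 71.0), (84, 71.0), (88, 71.0), (92, 71.0), (96, 71.0), (100, 72.0), (104, 72.0), (108, 72.0), (112, 71.0), (116, 71.0), (120, 71.0), (124, 71.0), (128, 71.0), (132, 71.0), (136, 65.0), (140, 59.0), (144, 59.0), (148, 59.0), (152, 59.0), (156, 58.0), (160, 41.0), (164, 34.0), (168, 21.0), (172, 21.0), (176, 20.0)]
  60 [(88, 100.0), (92, 101.0), (96, 102.0), (100, 103.0), (104, 103.0), (108, 102.0), (112, 99.0), (116, 98.0), (120, 94.0), (124, 71.0), (128, 71.0), (132, 71.0), (136, 65.0), (140, 59.0), (144, 59.0), (148, 59.0), (152, 59.0), (156, 59.0), (160, 41.0), (164, 35.0), (168, 21.0), (172, 21.0), (176, 20.0)]
w3 table z 0.4349247296675003
 insert rec
[... 1270 characters left out ...]
84, 71.0), (88, 72.0), (92, 73.0), (96, 72.0), (100, 71.0), (104, 72.0), (108, 71.0), (112, 72.0), (116, 71.0), (120, 71.0), (124, 71.0), (128, 71.0), (132, 60.0), (136, 59.0), (140, 60.0), (144, 60.0), (148, 59.0), (152, 58.0), (156, 41.0), (160, 22.0), (164, 21.0), (168, 21.0), (172, 20.0), (176, 20.0)]
  60 [(60, 59.0), (64, 60.0), (68, 70.0), (72, 71.0), (76, 71.0), (80, 96.0), (84, 100.0), (88, 102.0), (92, 103.0), (96, 103.0), (100, 103.0), (104, 102.0), (108, 102.0), (112, 100.0), (116, 72.0), (120, 71.0), (124, 71.0), (128, 70.0), (132, 61.0), (136, 59.0), (140, 58.0), (144, 60.0), (148, 59.0), (152, 59.0), (156, 41.0), (160, 21.0), (164, 21.0), (168, 21.0), (172, 21.0), (176, 21.0)]
```

```bash
cat >> h.py <<'E'
def slicer(d):
    P=cloud(d); x,y,z=P[...,0],P[...,1],P[...,2]
    f=(x>560)&(x<640)&(y>-30)&(y<260)&(z>73)&(z<85); q=P[f]
    l=cv2.fitLine(q[:,:2].astype(np.float32),cv2.DIST_HUBER,0,.01,.01).ravel()
    s=l[:2]*np.sign(-l[1]); ex=np.array([-s[1],s[0]]); ey=-s
    return P,l[2:],ex,ey
E
python3 - <<'E'
from h import *
for n in ('w2','w3','top'):
    d=pickle.load(open(n+'.pkl','rb')); P,o,ex,ey=slicer(d); z=P[...,2]
    u=(P[...,:2]-o)@ex; v=P[...,:2]@ey
    for lo in (15,30,45,60,75):
        E=[]
        for r in range(z.shape[0]):
            k=np.where((u[r]>lo)&(u[r]<lo+15)&(v[r]>130)&(v[r]<230))[0]
            if len(k)<10: continue
            low=k[z[r,k]<56]
            if len(low)<5: continue
            a,b=low.min()-.5,low.max()+.5
            w=onz(d,[[a,r],[b,r]],58.5)[:,:2]@ey; E.append(w)
        if E: print(n,lo,np.median(E,0).round(1),len(E),'mid',np.median(E,0).mean().round(1))
    # fence near edge (x=0 plane): lowest-u points at z>73
    f=(z>73)&(z<85)&(abs(u)<10)&(v>30)&(v<255); print(n,'fence u',np.percentile(u[f],[1,99]).round(1),'fence v',np.percentile(v[f],[0.3,99.7]).round(1),'o',o,'yaw',np.degrees(np.arctan2(ex[1],ex[0])).round(2))
    # pivot / arm
    a=(z>42)&(z<60)&(u<-15)&(u>-170)&(v>140)&(v<340)
    if a.any():
        A=P[a]; l=cv2.fitLine(A[:,:2].astype(np.float32),2,0,.01,.01).ravel(); print(' arm z',np.median(A[:,2]).round(1),'n',a.sum(),'arm line',l.round(2),'u',u[a].min().round(),u[a].max().round())
    # dark knob
    g=d['frame'].max(2); k=(g<60)&(u<-100)&(u>-190)&(v>200)&(v<340); 
    if k.sum()>10: print(' knob',np.median(u[k]),np.median(v[k]),np.nanmedian(z[k]),k.sum())
E
```

```text
w2 15 [209.8 163.1] 13 mid 186.4
w2 30 [209.9 163.1] 13 mid 186.5
w2 45 [209.9 163.2] 14 mid 186.5
w2 60 [209.8 163.4] 15 mid 186.6
w2 75 [209.8 162.7] 17 mid 186.2
w2 fence u [-4.8  3.5] fence v [ 68.1 254.4] o [597.8306 137.9794] yaw -4.74
 arm z 50.0 n 789 arm line [ 9.9000e-01 -1.6000e-01  5.1251e+02  2.3269e+02] u -155.0 -54.0
 knob -134.8850505056086 276.9703337053246 82.31429327339112 283
w3 15 [210.7 164.5] 14 mid 187.6
w3 30 [210.2 164.5] 14 mid 187.4
w3 45 [210.  163.2] 13 mid 186.6
w3 60 [210.  163.5] 14 mid 186.8
w3 75 [210.  164.1] 15 mid 187.1
w3 fence u [-4.7  3.7] fence v [110.3 254.7] o [599.6948 158.8797] yaw -4.77
 arm z 49.8 n 749 arm line [ 9.8000e-01 -1.9000e-01  5.1330e+02  2.3302e+02] u -156.0 -54.0
 knob -134.58421531445575 282.0930922541057 45.78254626891152 121
top 15 [204.6 156.5] 6 mid 180.5
top 30 [202.1 157.4] 6 mid 179.8
top 45 [204.8 156.4] 7 mid 180.6
top 60 [203.7 157.3] 6 mid 180.5
top 75 [201.5 155.9] 6 mid 178.7
top fence u [-4.5  4.2] fence v [ 61.9 254.6] o [595.6378  135.26015] yaw -4.39
 arm z 49.8 n 208 arm line [ 9.9000e-01 -1.4000e-01  5.0493e+02  2.2994e+02] u -156.0 -55.0
 knob -138.44214854956238 268.34745190345603 84.01106507676104 32
```

Request:
play_rows(motion=[{"delta_pos": [-0.11,-0.09,0.14],"rot": [0,0,0],"claw": 85},{"delta_pos": [-0.21,-0.18,0.28],"rot": [0,0,-0.01],"claw": 85},{"delta_pos": [-0.32,-0.27,0.43],"rot": [0,0,-0.02],"claw": 85},{"delta_pos": [-0.42,-0.36,0.58],"rot": [0,0,-0.03],"claw": 85},{"delta_pos": [-0.527,-0.445,0.725],"rot": [0,0,-0.03],"claw": 85}])

```text
t: 3.47
eef_pos: [511.0, 446.4, 148.8]
tcp_rot: [-180.0, -0.1, -3.9]
contact_force: [0.0, 1.1, -0.1]
gripper_width: 85.0
grip_force: 0.0
```

```bash
python3 - <<'E'
from h import *
for i in range(6):
    d=grab('wrist'); s=sense(); print(s['eef_pos'].round(1),s['tcp_rot'].round(2))
    P=cloud(d); x,y,z=P[...,0],P[...,1],P[...,2]; g=d['frame']
    if i<3: continue
    m=((x>440)&(x<680)&(y>380)&(y<490)&(z>34)&(z<46)&(g.min(2)>70)).astype(np.uint8)
    m=cv2.morphologyEx(m,cv2.MORPH_OPEN,np.ones((7,7)))
    cs,_=cv2.findContours(m,0,1); c=max(cs,key=cv2.contourArea)[:,0]
    r=cv2.minAreaRect(onz(d,c,38.6)[:,:2].astype(np.float32)); print(r,np.nanmedian(z[m>0]))
    w=(z>3)&(z<12)&(x>470)&(x<530)&(y>370)&(y<520); print('runner z',np.nanpercentile(z[w],[50,90]),w.sum(), 'y',np.nanpercentile(y[w],[1,50,99]))
save(d,'pics/w4.png')
E
```

```text
[503.5 448.4 141.7] [179.77   0.63  -3.7 ]
[505.2 446.8 143.7] [179.69   0.58  -3.63]
[508.4 446.4 146.7] [179.79   0.3   -3.67]
[510.8 446.4 149. ] [ 1.7993e+02  5.0000e-02 -3.7400e+00]
((564.9974975585938, 444.3585205078125), (60.4388542175293, 151.5045166015625), 86.20939636230469) 39.5326299699492
runner z [ 9.02149331 10.56705652] 998 y [388.52127041 398.18031345 502.34271218]
[512.4 446.4 150.4] [-1.7998e+02 -9.0000e-02 -3.8000e+00]
((566.5281372070312, 444.27813720703125), (60.388465881347656, 155.7395477294922), 86.19705200195312) 39.52262961420223
runner z [ 9.07818468 10.73092299] 977 y [388.37746511 398.04773084 502.47119533]
[513.3 446.4 151.2] [-1.7992e+02 -1.7000e-01 -3.8600e+00]
((567.8644409179688, 444.1817321777344), (60.46048355102539, 157.64962768554688), 86.18885040283203) 39.44368491115851
runner z [ 9.00110162 10.5684516 ] 965 y [388.32971758 398.15308093 502.3907342 ]
```

View pics/w4.png

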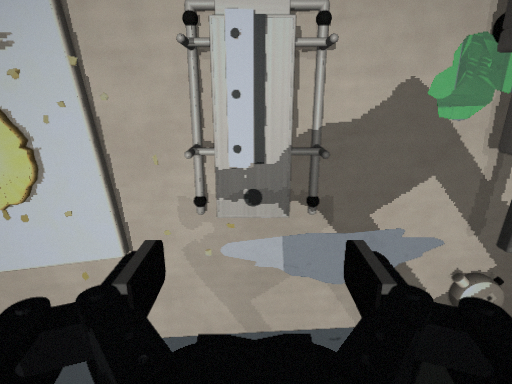

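The wrist view shows the insert centred at column 254, with its tang end at row 215 and the mark at (253,197). The rack's black end caps at (200,201) and (313,200) are right beside where the fingers will go, so I'll check their height first.

```bash
python3 - <<'E'
from h import *
d=grab('wrist'); P=cloud(d); s=sense(); print(s['eef_pos'],s['tcp_rot'])
z=P[...,2]
for u,v in ((200,201),(313,200)):
    b=P[v-12:v+13,u-12:u+13].reshape(-1,3); k=b[:,2]>6; print(np.nanmax(b[:,2]), b[k].min(0).round(1), b[k].max(0).round(1))
E
```

```text
[513.56302316 446.34383955 151.4603999 ] [-179.89550367   -0.19095107   -3.87958305]
13.563895592817914 [484.4 492.4   6.1] [508.9 503.4  13.6]
13.372090704955099 [478.5 389.4   6.1] [502.8 400.5  13.4]
```

Request:
play_rows(motion=[{"delta_pos": [0,0,0.1],"rot": [0,0,0],"claw": 85},{"delta_pos": [0,0,0.2],"rot": [0,0,0],"claw": 85},{"delta_pos": [0,0,0.3],"rot": [0,0,0],"claw": 85},{"delta_pos": [0,0,0.35],"rot": [0,0,0],"claw": 85},{"delta_pos": [0,0,0.35],"rot": [0,0,0],"claw": 85}])

```text
t: 4.23
eef_pos: [511.5, 445.4, 77.7]
tcp_rot: [179.9, 0.1, -3.9]
contact_force: [-0.1, -0.8, 0.6]
gripper_width: 85.4
grip_force: 0.0
```

Request:
play_rows(motion=[{"delta_pos": [0,0,0.1],"rot": [0,0,0],"claw": 85},{"delta_pos": [0,0,0.195],"rot": [0,0,0],"claw": 85},{"delta_pos": [0,0,0.195],"rot": [0,0,0],"claw": 85},{"delta_pos": [0,0,0.195],"rot": [0,0,0],"claw": 85},{"delta_pos": [0,0,0.195],"rot": [0,0,0],"claw": 75}])

```text
t: 4.65
eef_pos: [512.8, 447.4, 42.3]
tcp_rot: [-179.9, -0.1, -3.8]
contact_force: [0.2, 1.2, -0.2]
gripper_width: 75.8
grip_force: 0.0
```

Request:
play_rows(motion=[{"delta_pos": [0,0,0],"rot": [0,0,0],"claw": 70},{"delta_pos": [0,0,0],"rot": [0,0,0],"claw": 66},{"delta_pos": [0,0,0],"rot": [0,0,0],"claw": 63},{"delta_pos": [0,0,0],"rot": [0,0,0],"claw": 58},{"delta_pos": [0,0,0],"rot": [0,0,0],"claw": 50}], force=60)

```text
t: 5.07
eef_pos: [512.0, 447.2, 41.6]
tcp_rot: [-179.9, -0.1, -3.8]
contact_force: [-0.0, -0.3, 5.3]
gripper_width: 58.3
grip_force: 62.7
```

Request:
play_rows(motion=[{"delta_pos": [0,0,0],"rot": [0,0,0],"claw": 50},{"delta_pos": [0,0,0],"rot": [0,0,0],"claw": 50},{"delta_pos": [0,0,0],"rot": [0,0,0],"claw": 50},{"delta_pos": [0,0,0],"rot": [0,0,0],"claw": 50},{"delta_pos": [0,0,0],"rot": [0,0,0],"claw": 50}])

```text
t: 5.48
eef_pos: [512.0, 447.2, 41.6]
tcp_rot: [-179.9, -0.1, -3.8]
contact_force: [-1.8, -0.6, 6.2]
gripper_width: 57.9
grip_force: 62.7
```

```bash
python3 - <<'E'
from h import *
d=grab('wrist'); s=sense(); print(s['eef_pos'],s['tcp_rot'],s['contact_force'],s['ft_torque'],s['gripper_width'],s['grip_force']); save(d,'pics/w5.png')
E
```

```text
[512.00388694 447.26342367  41.57650266] [-1.79946771e+02 -7.77384329e-02 -3.78957675e+00] [-1.39711747  0.08262924  5.42083305] [-0.07388958  0.06699223 -0.08086617] 58.285203792574954 62.711341381073
```

View pics/w5.png

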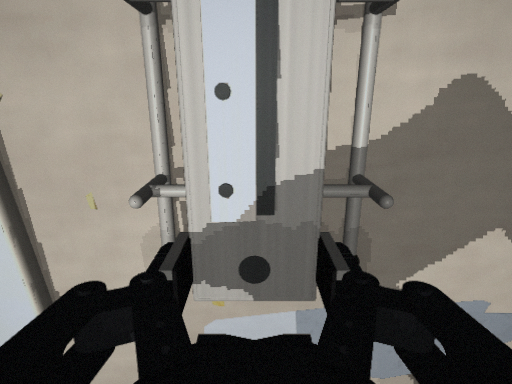

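Both fingers hold the long edges of the tang: the pads are at (180,265) and (330,265), and nothing is on the faces. Lifting.

Request:
play_rows(motion=[{"delta_pos": [0,0,-0.03],"rot": [0,0,0],"claw": 50},{"delta_pos": [0,0,-0.1],"rot": [0,0,0],"claw": 50},{"delta_pos": [0,0,-0.2],"rot": [0,0,0],"claw": 50},{"delta_pos": [0,0,-0.3],"rot": [0,0,0],"claw": 50},{"delta_pos": [0,0,-0.33],"rot": [0,0,0],"claw": 50}])

```text
t: 5.95
eef_pos: [512.6, 447.7, 109.4]
tcp_rot: [-179.9, -0.2, -3.8]
contact_force: [1.0, 0.1, -1.5]
gripper_width: 57.8
grip_force: 64.6
```

Request:
play_rows(motion=[{"delta_pos": [0,0,0],"rot": [0,0,0],"claw": 50},{"delta_pos": [0,0,0],"rot": [0,0,0],"claw": 50},{"delta_pos": [0,0,0],"rot": [0,0,0.01],"claw": 50},{"delta_pos": [0,0,0],"rot": [0,0,0.02],"claw": 50},{"delta_pos": [0,0,0],"rot": [0,0,0.02],"claw": 50}])

```text
t: 6.37
eef_pos: [510.9, 446.5, 104.8]
tcp_rot: [179.9, 0.1, -4.7]
contact_force: [-0.0, 0.0, -2.5]
gripper_width: 58.2
grip_force: 64.6
```

```bash
cat >> h.py <<'E'
def plate():
    """insert in the hand: bright points in the tool frame from the wrist cloud, plane fit and rect"""
    d=grab('wrist'); s=sense(); T=R.from_euler('xyz',s['tcp_rot'],degrees=True).as_matrix()
    P=cloud(d); Q=(P-s['eef_pos'])@T; g=d['frame']
    m=((abs(Q[...,1])<33)&(Q[...,0]>-40)&(abs(Q[...,2])<25)&(Q[...,0]<130)).astype(np.uint8)
    m=cv2.morphologyEx(m,cv2.MORPH_OPEN,np.ones((5,5)))
    sel=(m>0)&(abs(Q[...,1])<28)&(Q[...,1]>3)   # clear side of the knife strip
    q=Q[sel]; q=q[abs(q[:,2]-np.median(q[:,2]))<8]
    A=np.c_[q[:,:2],np.ones(len(q))]; c=np.linalg.lstsq(A,q[:,2],rcond=None)[0]
    return d,s,Q,m,q,c
E
python3 - <<'E'
from h import *
d,s,Q,m,q,c=plate()
print(s['t'],s['eef_pos'],s['tcp_rot'],s['contact_force'],s['gripper_width'])
print('plane z=ax+by+c',c.round(4),'x range',np.percentile(q[:,0],[0.5,99.5]),len(q))
# long edges in tool frame by column
for x0 in range(-20,110,20):
    k=(m>0)&(abs(Q[...,0]-x0)<5)&(abs(Q[...,2]-c[2]-c[0]*x0)<4); print(x0,np.percentile(Q[...,1][k],[1,99]).round(1) if k.sum()>20 else None)
E
```

```text
6.4167 [511.07919579 446.59005051 105.05765043] [ 1.79931645e+02  9.38634545e-02 -4.70713057e+00] [ 0.25231586 -0.6989434  -2.34123024] 58.15683520491941
plane z=ax+by+c [0.0103 0.0229 2.864 ] x range [-21.97227119 105.472475  ] 17872
-20 [-29.5  29.1]
0 [-29.4  29. ]
20 [-29.6  29.2]
40 [-29.6  29.1]
60 [-29.6  28.8]
80 [-29.6  28.9]
100 [-29.5  28.7]
```

Request:
play_rows(motion=[{"delta_pos": [-0.05,0.1,0],"rot": [0,0,0],"claw": 50},{"delta_pos": [-0.1,0.25,0],"rot": [0,0,0],"claw": 50},{"delta_pos": [-0.15,0.42,0],"rot": [0,0,0],"claw": 50},{"delta_pos": [-0.15,0.59,0],"rot": [0,0,0],"claw": 50},{"delta_pos": [-0.15,0.75,0],"rot": [0,0,0],"claw": 50}])

```text
t: 6.83
eef_pos: [468.0, 298.5, 105.9]
tcp_rot: [180.0, 0.1, -4.6]
contact_force: [0.6, 0.4, -2.4]
gripper_width: 58.1
grip_force: 64.8
```

Request:
play_rows(motion=[{"delta_pos": [-0.05,0.17,0],"rot": [0,0,0],"claw": 50},{"delta_pos": [-0.1,0.35,0],"rot": [0,0,0],"claw": 50},{"delta_pos": [-0.15,0.52,0],"rot": [0,0,0],"claw": 50},{"delta_pos": [-0.15,0.68,0],"rot": [0,0,0],"claw": 50},{"delta_pos": [-0.15,0.75,0],"rot": [0,0,0],"claw": 50}])

```text
t: 7.25
eef_pos: [425.6, 150.0, 106.1]
tcp_rot: [179.9, 0.1, -4.7]
contact_force: [-0.6, -0.1, -3.4]
gripper_width: 58.4
grip_force: 64.9
```

Request:
play_rows(motion=[{"delta_pos": [0,0,0],"rot": [0,0,0],"claw": 50},{"delta_pos": [0,0,0],"rot": [0,0,0],"claw": 50},{"delta_pos": [0,0,0],"rot": [0,0,0],"claw": 50},{"delta_pos": [0,0,0],"rot": [0,0,0],"claw": 50},{"delta_pos": [0,0,0],"rot": [0,0,0],"claw": 50}])

```text
t: 7.67
eef_pos: [427.3, 153.8, 106.2]
tcp_rot: [-180.0, -0.0, -4.6]
contact_force: [0.6, 0.6, -1.5]
gripper_width: 57.9
grip_force: 64.9
```

```bash
python3 - <<'E'
from h import *
for i in range(4): s=sense(); d=grab('wrist'); print(s['t'],s['eef_pos'].round(1),s['tcp_rot'].round(2))
P=cloud(d); z=P[...,2]; x=P[...,0]; y=P[...,1]
f=(z>73)&(z<84)&(x>540)&(y>0)&(y<270); print(f.sum())
d,s,Q,m,q,c=plate(); print(c.round(4),np.percentile(q[:,0],[.5]),s['eef_pos'],s['contact_force'])
save(d,'pics/w6.png')
E
```

```text
7.6667 [427.3 153.8 106.2] [-179.99   -0.     -4.61]
7.7167 [427.2 153.7 106.2] [-1.7999e+02  1.0000e-02 -4.6100e+00]
7.7667 [427.2 153.6 106.2] [-1.80e+02  1.00e-02 -4.61e+00]
7.8167 [427.1 153.5 106.2] [ 1.80e+02  1.00e-02 -4.62e+00]
0
[0.0099 0.0233 2.5695] [-21.60885083] [427.17411731 153.25533619 106.22598959] [ 0.61095189 -0.31354513 -1.94265947]
```

View pics/w6.png

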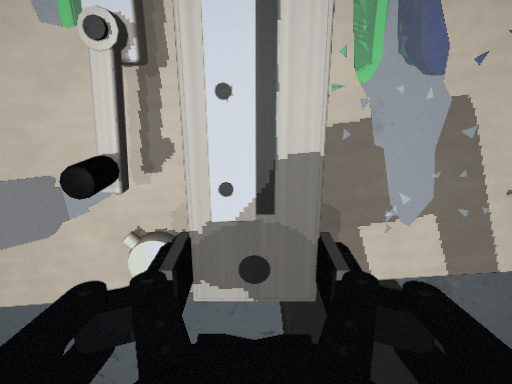

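The wrist view shows the insert level and straight in the hand. The keeper pivot is at (97,27) and the knob at (85,180), clear on the left. I'll check the slot line against the pivot, then descend.

Request:
play_rows(motion=[{"delta_pos": [0,0,0.07],"rot": [0,0,0],"claw": 50},{"delta_pos": [0,0,0.14],"rot": [0,0,0],"claw": 50},{"delta_pos": [0,0,0.21],"rot": [0,0,0],"claw": 50},{"delta_pos": [0,0,0.25],"rot": [0,0,0],"claw": 50},{"delta_pos": [0,0,0.25],"rot": [0,0,0],"claw": 50}])

```text
t: 8.33
eef_pos: [425.9, 152.8, 54.8]
tcp_rot: [180.0, 0.2, -4.7]
contact_force: [0.1, -0.6, -2.1]
gripper_width: 58.1
grip_force: 64.9
```

Request:
play_rows(motion=[{"delta_pos": [0,0,0],"rot": [0,0,0],"claw": 50},{"delta_pos": [0,0,0],"rot": [0,0,0],"claw": 50},{"delta_pos": [0,0,0],"rot": [0,0,0],"claw": 50},{"delta_pos": [0,0,0],"rot": [0,0,0],"claw": 50},{"delta_pos": [0,0,0],"rot": [0,0,0],"claw": 50}])

```text
t: 8.75
eef_pos: [427.6, 152.9, 56.9]
tcp_rot: [-180.0, -0.1, -4.7]
contact_force: [-1.2, -0.4, -2.5]
gripper_width: 58.2
grip_force: 64.9
```

```bash
python3 - <<'E'
from h import *
import cv2
im=cv2.imread('pics/w6.png')
d0=grab('wrist'); s=sense(); print(s['t'],s['eef_pos'].round(2),s['tcp_rot'].round(2),s['contact_force'].round(1))
# pivot in w6 (pose then: 427.17,153.3,106.2,yaw -4.62)
T=np.eye(4); T[:3,:3]=R.from_euler('xyz',[180,0,-4.62],degrees=True).as_matrix(); T[:3,3]=[427.2,153.3,106.2]
M=T@np.array(d0['mount']); d0['C']=M[:3,3]; d0['Rm']=M[:3,:3]
piv=onz(d0,[[97,27]],52)[0]; print('pivot',piv.round(1))
ex=np.array([.9966,-.0828]); ey=np.array([.0828,.9966]); m=piv[:2]+61*ex-85*ey; print('mouth from pivot',m.round(1))
e=(s['eef_pos'][:2]-[593.3,137.2]); print('tcp in slicer',(e@ex).round(1),(e@ey).round(1), 'by pivot',((s['eef_pos'][:2]-m)@ey).round(1))
E
```

```text
8.8 [427.51 152.87  56.75] [-1.7999e+02 -5.0000e-02 -4.6900e+00] [-1.1 -1.2 -2. ]
pivot [539.9 226.4  52. ]
mouth from pivot [593.6 136.6]
tcp in slicer -166.5 1.9 by pivot 2.4
```

Request:
play_rows(motion=[{"delta_pos": [0,0.012,0.02],"rot": [0,0,0],"claw": 50},{"delta_pos": [0.03,0.012,0.02],"rot": [0,0,0],"claw": 50},{"delta_pos": [0.06,0.012,0.02],"rot": [0,0,0],"claw": 50},{"delta_pos": [0.1,0.012,0.02],"rot": [0,0,0],"claw": 50},{"delta_pos": [0.12,0.012,0.02],"rot": [0,0,0],"claw": 50}])

```text
t: 9.22
eef_pos: [453.0, 148.3, 52.5]
tcp_rot: [-180.0, -0.1, -4.7]
contact_force: [1.2, -0.4, -2.2]
gripper_width: 57.9
grip_force: 64.9
```

Request:
play_rows(motion=[{"delta_pos": [0.02,0,0],"rot": [0,0,0],"claw": 50},{"delta_pos": [0.04,0,0],"rot": [0,0,0],"claw": 50},{"delta_pos": [0.06,0,0],"rot": [0,0,0],"claw": 50},{"delta_pos": [0.08,0,0],"rot": [0,0,0],"claw": 50},{"delta_pos": [0.1,0,0],"rot": [0,0,0],"claw": 50}])

```text
t: 9.63
eef_pos: [471.2, 146.8, 52.3]
tcp_rot: [180.0, 0.0, -4.7]
contact_force: [0.2, 0.4, -2.4]
gripper_width: 58.1
grip_force: 64.9
```

```bash
python3 - <<'E'
from h import *
for i in range(2): d=grab('top'); s=sense(); print(s['t'],s['eef_pos'].round(2),s['tcp_rot'].round(2),s['contact_force'].round(1),s['ft_torque'].round(2))
ex=np.array([.9966,-.0828]); ey=np.array([.0828,.9966]); e=(s['eef_pos'][:2]-[593.3,136.8]); print('tcp in slicer',(e@ex).round(1),(e@ey).round(1))
E
```

```text
9.6833 [472.23 146.76  52.43] [-1.7999e+02 -7.0000e-02 -4.7000e+00] [ 0.3 -0.  -2.5] [ 0.04  0.06 -0.01]
9.7333 [471.75 146.78  52.42] [-1.7999e+02 -5.0000e-02 -4.7000e+00] [ 0.3 -0.4 -2.8] [ 0.03  0.04 -0.02]
tcp in slicer -122.0 -0.1
```

Request:
play_rows(motion=[{"delta_pos": [0.03,0,0],"rot": [0,0,0],"claw": 50},{"delta_pos": [0.06,0,0],"rot": [0,0,0],"claw": 50},{"delta_pos": [0.09,0,0],"rot": [0,0,0],"claw": 50},{"delta_pos": [0.12,0,0],"rot": [0,0,0],"claw": 50},{"delta_pos": [0.15,0,0],"rot": [0,0,0],"claw": 50}])

```text
t: 10.15
eef_pos: [501.6, 144.3, 52.4]
tcp_rot: [-180.0, -0.0, -4.7]
contact_force: [-0.0, 0.3, -2.3]
gripper_width: 58.1
grip_force: 64.9
```

```bash
python3 - <<'E'
from h import *
for i in range(2): d=grab('top'); s=sense(); print(s['t'],s['eef_pos'].round(2),s['tcp_rot'].round(2),s['contact_force'].round(1),s['ft_torque'].round(2))
ex=np.array([.9966,-.0828]); ey=np.array([.0828,.9966]); e=(s['eef_pos'][:2]-[593.3,136.8]); print('tcp in slicer',(e@ex).round(1),(e@ey).round(1))
E
```

```text
10.2 [503.08 144.17  52.54] [-1.7999e+02 -1.2000e-01 -4.7100e+00] [ 2.3  0.1 -2.3] [ 0.02  0.02 -0.06]
10.25 [502.32 144.22  52.45] [-1.7999e+02 -9.0000e-02 -4.7100e+00] [-0.8  0.2 -2.4] [ 0.03  0.12 -0.05]
tcp in slicer -91.3 -0.1
```

Request:
play_rows(motion=[{"delta_pos": [0.04,0,0],"rot": [0,0,0],"claw": 50},{"delta_pos": [0.08,0,0],"rot": [0,0,0],"claw": 50},{"delta_pos": [0.12,0,0],"rot": [0,0,0],"claw": 50},{"delta_pos": [0.16,0,0],"rot": [0,0,0],"claw": 50},{"delta_pos": [0.2,0,0],"rot": [0,0,0],"claw": 50}])

```text
t: 10.67
eef_pos: [541.7, 141.0, 52.3]
tcp_rot: [-180.0, -0.0, -4.7]
contact_force: [-0.3, 0.2, -1.4]
gripper_width: 58.0
grip_force: 64.9
```

Request:
play_rows(motion=[{"delta_pos": [0.02,0,0],"rot": [0,0,0],"claw": 50},{"delta_pos": [0.04,0,0],"rot": [0,0,0],"claw": 50},{"delta_pos": [0.05,0,0],"rot": [0,0,0],"claw": 50},{"delta_pos": [0.06,0,0],"rot": [0,0,0],"claw": 50},{"delta_pos": [0.07,0,0],"rot": [0,0,0],"claw": 50}])

```text
t: 11.08
eef_pos: [554.4, 140.0, 52.2]
tcp_rot: [180.0, 0.0, -4.7]
contact_force: [0.9, -0.0, -2.7]
gripper_width: 58.2
grip_force: 64.9
```

```bash
python3 - <<'E'
from h import *
for i in range(2): d=grab('wrist'); s=sense(); print(s['t'],s['eef_pos'].round(2),s['tcp_rot'].round(2),s['contact_force'].round(1),s['ft_torque'].round(2))
ex=np.array([.9966,-.0828]); ey=np.array([.0828,.9966]); e=(s['eef_pos'][:2]-[593.3,136.8]); print('tcp in slicer',(e@ex).round(1),(e@ey).round(1))
E
```

```text
11.1333 [554.89 139.95  52.31] [-1.80e+02 -1.00e-02 -4.69e+00] [-0.5  0.6 -2. ] [0.04 0.09 0.  ]
11.1833 [554.72 139.98  52.33] [-1.80e+02 -1.00e-02 -4.69e+00] [ 0.1 -0.4 -2.3] [0.03 0.11 0.  ]
tcp in slicer -38.7 -0.0
```

Request:
play_rows(motion=[{"delta_pos": [0.01,0,0],"rot": [0,0,0],"claw": 50},{"delta_pos": [0.02,0,0],"rot": [0,0,0],"claw": 50},{"delta_pos": [0.03,0,0],"rot": [0,0,0],"claw": 50},{"delta_pos": [0.04,0,0],"rot": [0,0,0],"claw": 50},{"delta_pos": [0.045,0,0],"rot": [0,0,0],"claw": 50}])

```text
t: 11.6
eef_pos: [564.0, 139.2, 52.4]
tcp_rot: [-180.0, -0.0, -4.7]
contact_force: [-0.2, 0.0, -1.8]
gripper_width: 57.9
grip_force: 64.9
```

Request:
play_rows(motion=[{"delta_pos": [0.005,0,0],"rot": [0,0,0],"claw": 50},{"delta_pos": [0.01,0,0],"rot": [0,0,0],"claw": 50},{"delta_pos": [0.015,0,0],"rot": [0,0,0],"claw": 50},{"delta_pos": [0.015,0,0],"rot": [0,0,0],"claw": 50},{"delta_pos": [0.015,0,0],"rot": [0,0,0],"claw": 50}])

```text
t: 12.02
eef_pos: [566.5, 139.0, 52.2]
tcp_rot: [180.0, 0.0, -4.7]
contact_force: [-0.4, 0.5, -2.4]
gripper_width: 58.0
grip_force: 64.9
```

Request:
play_rows(motion=[{"delta_pos": [0.005,0,0],"rot": [0,0,0],"claw": 50},{"delta_pos": [0.01,0,0],"rot": [0,0,0],"claw": 50},{"delta_pos": [0.015,0,0],"rot": [0,0,0],"claw": 50},{"delta_pos": [0.02,0,0],"rot": [0,0,0],"claw": 50},{"delta_pos": [0.02,0,0],"rot": [0,0,0],"claw": 50}])

```text
t: 12.43
eef_pos: [566.9, 139.0, 51.0]
tcp_rot: [180.0, 0.5, -4.7]
contact_force: [-9.6, 1.0, -1.4]
gripper_width: 57.8
grip_force: 65.0
```

```bash
python3 - <<'E'
from h import *
d,s,Q,m,q,c=plate()
print(s['t'],s['eef_pos'].round(2),s['tcp_rot'].round(2),s['contact_force'].round(1),s['ft_torque'].round(2),c.round(3),np.percentile(q[:,0],[.5]))
save(d,'pics/w7.png')
E
```

```text
12.4833 [566.85 139.    51.02] [179.97   0.45  -4.69] [-8.4  1.7  0.1] [ 0.09  1.36 -0.11] [-0.009 -0.003  2.91 ] [-22.09872684]
```

View pics/w7.png

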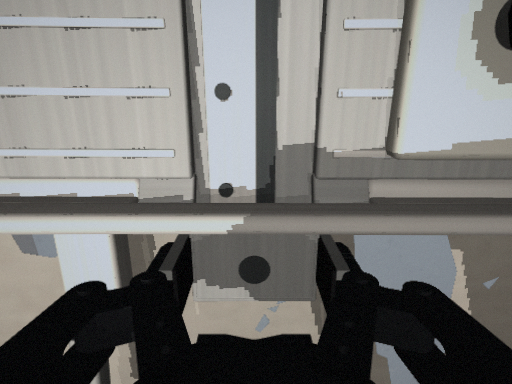

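Home: there's a firm contact of about 9 N, and the picture shows the plate under the fence, centred in the slot (columns 190–322) with the tang outside. Next I'll unload the push, lower slightly and open.

Request:
play_rows(motion=[{"delta_pos": [-0.01,0,0.0],"rot": [0,0,0],"claw": 50},{"delta_pos": [-0.015,0,0.003],"rot": [0,0,0],"claw": 50},{"delta_pos": [-0.015,0,0.006],"rot": [0,0,0],"claw": 50},{"delta_pos": [-0.015,0,0.006],"rot": [0,0,0],"claw": 50},{"delta_pos": [-0.015,0,0.006],"rot": [0,0,0],"claw": 50}], force=20)

```text
t: 12.9
eef_pos: [566.7, 139.0, 50.8]
tcp_rot: [180.0, 0.1, -4.7]
contact_force: [-5.7, 1.1, -0.8]
gripper_width: 58.5
grip_force: 64.9
```

Request:
play_rows(motion=[{"delta_pos": [0,0,0],"rot": [0,0,0],"claw": 62},{"delta_pos": [0,0,0],"rot": [0,0,0],"claw": 68},{"delta_pos": [0,0,0],"rot": [0,0,0],"claw": 75},{"delta_pos": [0,0,0],"rot": [0,0,0],"claw": 82},{"delta_pos": [0,0,0],"rot": [0,0,0],"claw": 82}])

```text
t: 13.32
eef_pos: [568.4, 138.8, 51.6]
tcp_rot: [-180.0, -0.1, -4.7]
contact_force: [0.3, -0.2, 0.1]
gripper_width: 82.0
grip_force: 0.0
```

```bash
python3 - <<'E'
from h import *
d,s,Q,m,q,c=plate()
print(s['t'],s['eef_pos'].round(2),s['tcp_rot'].round(2),s['contact_force'].round(1),s['gripper_width'],c.round(3))
k=(m>0)&(abs(Q[...,2]-c[2])<4)&(Q[...,0]<10)&(Q[...,0]>-35); print('tang end tool x',np.percentile(Q[...,0][k],1),'y',np.percentile(Q[...,1][k],[1,99]))
W=cloud(d)[(m>0)&(Q[...,0]<10)&(abs(Q[...,2]-c[2])<4)]; print('top z',np.median(W[:,2]),'tang end x',np.percentile(W[:,0],1))
E
```

```text
13.3667 [568.17 138.84  51.45] [-1.7999e+02 -7.0000e-02 -4.7000e+00] [-0.1  0.1 -0.3] 81.77842785555123 [-1.000e-03 -0.000e+00  3.821e+00]
tang end tool x -24.331245239668988 y [-29.61575746  29.10847148]
top z 47.532818898175265 tang end x 542.9915238814351
```

Request:
play_rows(motion=[{"delta_pos": [0,0,-0.06],"rot": [0,0,0],"claw": 83},{"delta_pos": [0,0,-0.15],"rot": [0,0,0],"claw": 83},{"delta_pos": [0,0,-0.25],"rot": [0,0,0],"claw": 83},{"delta_pos": [0,0,-0.35],"rot": [0,0,0],"claw": 83},{"delta_pos": [0,0,-0.35],"rot": [0,0,0],"claw": 83}])

```text
t: 13.78
eef_pos: [570.3, 139.1, 125.4]
tcp_rot: [-179.9, -0.4, -4.7]
contact_force: [1.8, 0.5, 0.3]
gripper_width: 83.1
grip_force: 0.0
```

Request:
play_rows(motion=[{"delta_pos": [-0.1,-0.12,0],"rot": [0,0,0],"claw": 40},{"delta_pos": [-0.22,-0.25,0],"rot": [0,0,0],"claw": 0},{"delta_pos": [-0.34,-0.39,0],"rot": [0,0,0],"claw": 0},{"delta_pos": [-0.45,-0.53,0],"rot": [0,0,0],"claw": 0},{"delta_pos": [-0.53,-0.643,0],"rot": [0,0,0],"claw": 0}])

```text
t: 14.2
eef_pos: [470.3, 277.2, 120.6]
tcp_rot: [-180.0, 0.1, -4.7]
contact_force: [-0.4, 0.5, 0.5]
gripper_width: 22.6
grip_force: 0.0
```

Request:
play_rows(motion=[{"delta_pos": [0,0,0],"rot": [0,0,0],"claw": 0},{"delta_pos": [0,0,0],"rot": [0,0,0],"claw": 0},{"delta_pos": [0,0,0],"rot": [0,0,0],"claw": 0},{"delta_pos": [0,0,0],"rot": [0,0,0],"claw": 0},{"delta_pos": [0,0,0],"rot": [0,0,0],"claw": 0}])

```text
t: 14.62
eef_pos: [473.2, 274.8, 120.9]
tcp_rot: [180.0, -0.0, -4.8]
contact_force: [0.6, -0.4, 0.5]
gripper_width: -0.3
grip_force: 0.0
```

```bash
cat >> h.py <<'E'
def sl(p): 
    e=np.array(p[:2])-[593.3,136.8]; return np.array([e@[.9966,-.0828],e@[.0828,.9966]])
E
python3 - <<'E'
from h import *
d=grab('wrist'); s=sense(); print(s['t'],s['eef_pos'].round(1),s['tcp_rot'].round(2),sl(s['eef_pos']).round(1),s['gripper_width'])
P=cloud(d); z=P[...,2]; g=d['frame'].max(2)
k=(z>80)&(z<90)&(g<90)&(P[...,0]>440)&(P[...,0]<500)&(P[...,1]<262); q=P[k]; c=(np.percentile(q,2,0)+np.percentile(q,98,0))/2; print('knob',c.round(1),k.sum(),sl(c).round(1))
save(d,'pics/w8.png')
E
```

```text
14.6667 [473.2 274.8 121. ] [179.99  -0.    -4.79] [-131.1  127.5] -0.046893756374833576
knob [466.  238.5  83.1] 748 [-135.3   90.9]
```

View pics/w8.png

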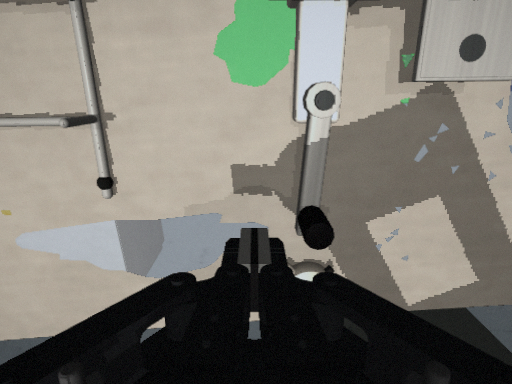

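The closed fingers are at about (254,250), beside the knob at (315,228), on its outer side with a gap. Descend and start the sweep.

Request:
play_rows(motion=[{"delta_pos": [0,0,0.07],"rot": [0,0,0],"claw": 0},{"delta_pos": [0,0,0.14],"rot": [0,0,0],"claw": 0},{"delta_pos": [0,0,0.205],"rot": [0,0,0],"claw": 0},{"delta_pos": [0,0,0.205],"rot": [0,0,0],"claw": 0},{"delta_pos": [0,0,0.205],"rot": [0,0,0],"claw": 0}])

```text
t: 15.08
eef_pos: [472.4, 275.0, 79.6]
tcp_rot: [180.0, 0.1, -4.8]
contact_force: [0.7, 0.7, 1.0]
gripper_width: 0.4
grip_force: 0.0
```

Request:
play_rows(motion=[{"delta_pos": [-0.01,0.04,0],"rot": [0,0,0],"claw": 0},{"delta_pos": [-0.02,0.08,0],"rot": [0,0,0],"claw": 0},{"delta_pos": [-0.033,0.12,0],"rot": [0,0,0],"claw": 0},{"delta_pos": [-0.04,0.18,0],"rot": [0,0,0],"claw": 0},{"delta_pos": [-0.043,0.237,0],"rot": [0,0,0],"claw": 0}])

```text
t: 15.5
eef_pos: [459.8, 228.2, 80.7]
tcp_rot: [-180.0, -0.1, -4.7]
contact_force: [0.7, 1.7, 1.1]
gripper_width: -0.2
grip_force: 0.5
```

```bash
cat > k.py <<'E'
from h import *
d=grab('wrist'); s=sense(); print(s['t'],s['eef_pos'].round(1),sl(s['eef_pos']).round(1),s['contact_force'].round(1))
P=cloud(d); z=P[...,2]; g=d['frame'].max(2); S=np.stack([*( (P[...,:2]-[593.3,136.8])@np.array([[.9966,.0828],[-.0828,.9966]]) ).transpose(2,0,1)],-1)
r=np.hypot(S[...,0]+61,S[...,1]-85)
k=(z>45)&(z<52.5)&(r>18)&(r<62)&(S[...,0]<-15)&(S[...,1]>30-60); q=S[k]-[-61,85]
k2=g[k]>80; q=q[k2]; a=np.arctan2(-q[:,0],-q[:,1]); print('arm theta',np.median(a),len(a))
E
python3 k.py
```

```text
15.55 [459.2 226.4  80.3] [-141.1   78.2] [ 0.2 -1.6 -1. ]
arm theta 1.193523472463888 2648
```

Tracking well, with theta at about 1.19. Continuing.

Request:
play_rows(motion=[{"delta_pos": [0.008,0.058,0],"rot": [0,0,0],"claw": 0},{"delta_pos": [0.025,0.115,0],"rot": [0,0,0],"claw": 0},{"delta_pos": [0.049,0.168,0],"rot": [0,0,0],"claw": 0},{"delta_pos": [0.082,0.217,0],"rot": [0,0,0],"claw": 0},{"delta_pos": [0.122,0.261,0],"rot": [0,0,0],"claw": 0}])

```text
t: 15.97
eef_pos: [480.4, 173.9, 80.1]
tcp_rot: [180.0, 0.0, -4.7]
contact_force: [-1.2, 1.6, -0.1]
gripper_width: 0.2
grip_force: 0.4
```

Request:
play_rows(motion=[{"delta_pos": [0.023,0.02,0],"rot": [0,0,0],"claw": 0},{"delta_pos": [0.046,0.038,0],"rot": [0,0,0],"claw": 0},{"delta_pos": [0.07,0.053,0],"rot": [0,0,0],"claw": 0},{"delta_pos": [0.097,0.068,0],"rot": [0,0,0],"claw": 0},{"delta_pos": [0.125,0.082,0],"rot": [0,0,0],"claw": 0}])

```text
t: 16.38
eef_pos: [503.9, 156.7, 80.0]
tcp_rot: [180.0, 0.0, -4.7]
contact_force: [-0.5, 0.9, -0.4]
gripper_width: 0.0
grip_force: 0.4
```

```bash
python3 k.py
```

```text
16.4333 [505.3 156.2  80.1] [-89.3  12. ] [ 0.7 -0.5 -0.7]
arm theta 0.10164870200754027 2364
```

Request:
play_rows(motion=[{"delta_pos": [0.01,0.005,0],"rot": [0,0,0],"claw": 0},{"delta_pos": [0.02,0.01,0],"rot": [0,0,0],"claw": 0},{"delta_pos": [0.03,0.01,0],"rot": [0,0,0],"claw": 0},{"delta_pos": [0.035,0.01,0],"rot": [0,0,0],"claw": 0},{"delta_pos": [0.04,0.01,0],"rot": [0,0,0],"claw": 0}])

```text
t: 16.85
eef_pos: [511.3, 154.2, 80.1]
tcp_rot: [180.0, 0.0, -4.7]
contact_force: [-1.0, -0.5, 0.6]
gripper_width: 0.3
grip_force: 0.4
```

```bash
python3 k.py
```

```text
16.9 [511.5 154.2  80.1] [-83.   10.5] [ 0.2 -0.1 -0. ]
arm theta -0.0003603841306104825 2287
```

Request:
play_rows(motion=[{"delta_pos": [0.005,0,0],"rot": [0,0,0],"claw": 0},{"delta_pos": [0.01,0,0],"rot": [0,0,0],"claw": 0},{"delta_pos": [0.015,0,0],"rot": [0,0,0],"claw": 0},{"delta_pos": [0.015,0,0],"rot": [0,0,0],"claw": 0},{"delta_pos": [0.015,0,0],"rot": [0,0,0],"claw": 0}])

```text
t: 17.32
eef_pos: [513.8, 154.0, 80.0]
tcp_rot: [180.0, 0.1, -4.7]
contact_force: [-3.0, -0.1, 2.7]
gripper_width: -0.1
grip_force: 1.7
```

```bash
python3 k.py
```

```text
17.3667 [513.9 153.9  80. ] [-80.6  10.5] [-4.  -0.6  2.7]
arm theta -0.03446384516588187 2293
```

Against its stop (about 4 N and rising). Back off, rise clear and verify.

Request:
play_rows(motion=[{"delta_pos": [-0.03,0,0],"rot": [0,0,0],"claw": 0},{"delta_pos": [-0.08,0,0],"rot": [0,0,0],"claw": 0},{"delta_pos": [-0.1,0,-0.1],"rot": [0,0,0],"claw": 0},{"delta_pos": [-0.1,0,-0.25],"rot": [0,0,0],"claw": 0},{"delta_pos": [-0.1,0,-0.4],"rot": [0,0,0],"claw": 0}])

```text
t: 17.78
eef_pos: [492.8, 155.6, 160.2]
tcp_rot: [180.0, 0.1, -4.7]
contact_force: [0.3, 0.1, 0.4]
gripper_width: -0.2
grip_force: 0.0
```

Request:
play_rows(motion=[{"delta_pos": [0,0,-0.15],"rot": [0,0,0],"claw": 0},{"delta_pos": [0,0,-0.2],"rot": [0,0,0],"claw": 0},{"delta_pos": [0,0,-0.2],"rot": [0,0,0],"claw": 0},{"delta_pos": [0,0,-0.2],"rot": [0,0,0],"claw": 0},{"delta_pos": [0,0,-0.2],"rot": [0,0,0],"claw": 0}])

```text
t: 18.2
eef_pos: [493.2, 155.5, 198.5]
tcp_rot: [180.0, 0.1, -4.7]
contact_force: [0.3, -0.3, 0.5]
gripper_width: 0.1
grip_force: 0.0
```

```bash
python3 k.py; python3 - <<'E'
from h import *
d=grab('wrist'); save(d,'pics/w9.png'); P=cloud(d); S=(P[...,:2]-[593.3,136.8])@np.array([[.9966,.0828],[-.0828,.9966]]); z=P[...,2]
k=(z>44)&(z<50)&(S[...,0]>-53.5)&(S[...,0]<-8)&(abs(S[...,1])<34); q=S[k]; print('tang: x',np.percentile(q[:,0],[1,50]).round(1),'y',np.percentile(q[:,1],[1,99]).round(1),'z',np.median(z[k]),k.sum())
E
```

```text
18.25 [493.2 155.4 198.2] [-101.3   10.3] [ 0.9 -0.1 -0.4]
arm theta -0.02244056718523093 898
tang: x [-49.7 -28. ] y [-29.4  29.8] z 47.72504443906888 3646
```

View pics/w9.png

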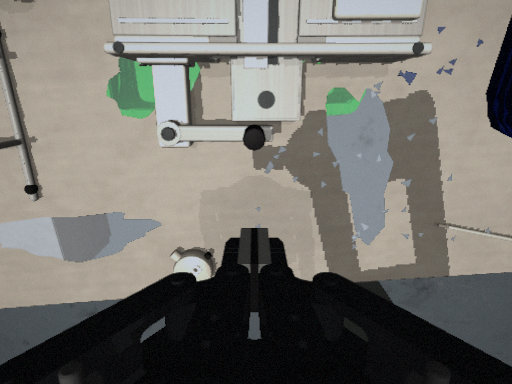

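The picture shows the insert home, with its tang at (266,90). The keeper is shut straight across behind it, with the pivot at (168,133) and the knob at (254,138), and the gripper is clear of everything.

```bash
python3 -c "
from workcell import hand_in
print(hand_in())"
```

```text
the job is handed in; nothing more can be done
None
```

The job is handed in at about 18 s of the 53 s allowed. By my last measurements the insert is home in the slot, knife side up, and the keeper is shut behind it; `hand_in()` returned no verdict.

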